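# Tip the box of ring blanks over the stop rail

### The arm

A 7-joint arm with a two-finger parallel gripper is mounted at the origin on the work surface. World frame = base frame: x ahead of the robot, y to its left, z up, the work surface at z = 0. Lengths are in mm, angles in rad, forces in N, time in s.
With the tool pointing down it reaches from about 400 to 875 mm from the base axis. Payload 4.4 kg.
Tool frame: the origin (TCP) lies midway between the tips of the shut fingers; the grasp point (between the pads) lies 19 mm behind it (env.grip_point_offset is the distance from the TCP to the grasp point, in mm); z points along the fingers, y is the direction in which the jaws open and shut (so a half turn about z gives the same grasp; the last joint's range is limited). The gripper opens to 85 mm and grips with 20 to 120 N. Pads are 22 mm wide; open, the fingers measure 114 mm over their backs; the gripper's body (76 mm by 85 mm) begins 54 mm behind the grasp point. The pads swing forward as they close: fully open they stand 13 mm farther back than shut.
Start: joints at [1.071, 0.628, 0.038, 1.517, -0.027, 0.996, -0.02], TCP at [273.237, -589.796, 231.313] pointing down, gripper open.
Joint ranges: [-3.06, 3.06], [-0.37, 2.12], [-1.25, 1.32], [0.18, 2.47], [-1.1, 4.24], [0.23, 1.98], [-2.94, 2.94]. Speed limits (rad/s): [2.57, 2.57, 3.14, 3.14, 3.14, 3.14, 3.14].

### API

Orientations are given as a rotation vector (axis times angle).
In Python, from rig import sense, viewer, env gives the robot as it stands.
- The arm moves only by the tool servo_tool, never from a script. Its argument "commands" is a list of rows, each an object of numbers: "dx", "dy", "dz": the shift along the tool's x, y, z in mm; "rx", "ry", "rz": the turn, a rotation vector about the tool's x, y, z in degrees; "fingers": the closure, from -1 (fully open) to 1 (shut). In form: [{"dx": .., "dy": .., "dz": .., "rx": .., "ry": .., "rz": .., "fingers": ..}, ...]. A call has 1 to 10 rows; each row is the pose to reach, as a shift and turn from the pose commanded when the call began, along the tool's axes at that moment; what a row does not reach only later rows make up. A row lasts 1/10 s, in which the tool goes at most 50 mm and 8.59 degrees, less where a joint would pass 70% of its speed; a pose out of reach is approached as far as the arm can. A call with a gripper value outside its range is refused whole. The fingers move at their own pace and stop on an object; "squeeze" is the grip in N (left out, the last holds). Time passes only in rows, so rows that repeat a pose let the fingers close. It gives the time, the measured TCP pose, the force and the opening at its end, in the units of the state.
- sense(): the state, without advancing time (a new reading comes with each control period).
- viewer.camera(name): name is "scene" or "top" or "wrist"; returns (picture, depth): 480x640x3 uint8, red, green, blue; 480x640 float32, mm along the optical axis (not along the pixel's ray), 0 where there is no reading.
- viewer.calibration(name): a dict with "fx", "fy", "cx", "cy" (pixels), "rvec" (rotation vector, rad) and "tvec" (3), from world to camera coordinates, as OpenCV has them. Camera axes: x right, y down, z forward; pixel columns grow to the right and rows downward; lengths in mm; the calibration is good to about 2 mm. The wrist camera is an equidistant fisheye: a pixel r from the principal point sees the ray r / f radians off the axis. A picture is of the moment at which its call begins: read the wrist's pose just before it. calibration takes no time and is no camera call; for the wrist camera it gives the pose at the moment of the call.
- env.close_job(): hands the job in, once; it reports no verdict.
The state is a dict: "time_s": time; "joint_pos": joint angles; "joint_vel": joint speeds; "joint_torque": joint torques, N m; "eef_pos": TCP position; "tool_rot": TCP orientation; "ft_force": force on the tool from outside, world axes, zero at the start; "torque": the same for the moment, N m; "width": finger opening in mm.
Only numpy, scipy, OpenCV 4.12 (cv2) and the standard library are available. Lean on these libraries where they do the work, as an engineer would, in place of code of your own. Each camera call takes 0.05 s, during which the arm holds its last target. There are 200 camera calls.

### The job

Empty the steel box of ring blanks into the tray of the tipping stand: slide the box along the deck until its toe is under the stop rail and its front bears firmly against the rail, without ramming it; then swing it up by its handle and over on the rail, letting it down gently on the far side so that every blank slides down the chute into the tray. Leave the box lying there on its side, mouth down the chute, its toe still behind the rail; do not lift it off the stand, and leave the hammer, mandrel and jar alone.

Things in the scene. Friction and masses are not known exactly. Their poses are not given: they have to be found in the camera images.
- stand: Fixed bench-top tipping stand, in a row along its +y (the tipping direction): level plywood deck, 170 mm wide (x), y -200 to 0, top 120 mm above the bench; stop rail; chute; tray. Origin on the bench (z 0) below the deck's front edge, on the centre line. Upright cheeks hold the rail's ends: inner faces at x -77 and +77, y -13 to 61, up to z 150 mm.
- rail_mount: The two fixed slotted cheeks and the stop rail they carry. Origin at mid-slot (stand frame 0, 23, 133 mm), axes as the stand. The rail is a level steel rod, 10 mm thick, along x, its axis always 133 mm above the bench, 8 mm of air between it and deck level. It is clamped immovably with its axis anywhere from 13 mm before to 13 mm beyond mid-slot (y); where, is not reported: feel for it with the box.
- chute_top (a point): Top of the sheet-steel chute beyond the rail (stand frame 0, 4, 116 mm), 155 mm wide, falling at 38 degrees along +y to y 118, z 27 mm, its lip over the tray. Two wire rest hoops stand on it at x -40 and +40 mm, 6 mm thick, level tops 78 mm above the bench from y 72 to 116 mm: the front rim of the tipped box comes to rest on them.
- tray_mid (a point): Middle of the tray's floor, 6 mm above the bench (stand frame 0, 183, 6 mm), axes as the stand. The tray is 162 mm (x) by 140 mm (y) inside, its walls rise to 48 mm above the bench; the chute ends over its -y side.
- tote: Loose open-topped steel box on the deck, 0.3 to 0.6 kg without the blanks. Origin at the centre of the underside, z up through the mouth. Outside 100 mm (x) by 72 mm (y, wall to wall) by 100 mm high, walls 3 mm; handle on its rear (-y) wall. Tipped over the rail (about its x, top towards +y) it overbalances at about 60 degrees and, let down gently, rests on rail and hoops at about 132 degrees.
- tote_toe (a point): Corner between the toe's upper side and the front wall, on the box's centre line (box frame 0, 36, 4 mm). The toe is the 4 mm thick floor running on 12 mm beyond the front (+y) wall over the full width. It goes under the stop rail until the front wall meets the rail; the box then pivots on the rail in this corner, and the toe, behind the rail, keeps it from sliding off down the chute.
- tote_handle (a point): Middle of the round handle bar behind the box's rear (-y) wall: bar 10 mm in diameter along the box's x, 70 mm clear between its two posts, axis 38 mm behind the rear wall (33 mm clear gap) and 80 mm above the box's underside (box frame 0, -74, 80 mm). Smooth and round: the box can turn about it between gripping fingers.
- blank0: Loose silver ring blank, one of five alike lying in the box: a short tube, 25 mm outside, 19 mm inside, 8 mm long, 18 g, polished. Origin at the centre of one end face, z along its axis.
- blank1: Loose silver ring blank, one of five alike lying in the box: a short tube, 25 mm outside, 19 mm inside, 8 mm long, 18 g, polished. Origin at the centre of one end face, z along its axis.
- blank2: Loose silver ring blank, one of five alike lying in the box: a short tube, 25 mm outside, 19 mm inside, 8 mm long, 18 g, polished. Origin at the centre of one end face, z along its axis.
- blank3: Loose silver ring blank, one of five alike lying in the box: a short tube, 25 mm outside, 19 mm inside, 8 mm long, 18 g, polished. Origin at the centre of one end face, z along its axis.
- blank4: Loose silver ring blank, one of five alike lying in the box: a short tube, 25 mm outside, 19 mm inside, 8 mm long, 18 g, polished. Origin at the centre of one end face, z along its axis.
- hammer: Bystander: ball-peen hammer lying on the bench, 225 mm long with wooden handle. Origin under the middle of its length, x along the handle towards the head.
- mandrel: Bystander: tapered steel ring mandrel with a wooden grip lying on the bench, 270 mm long, 25 mm thick. Origin under it, 120 mm from the grip's end, x towards the thin end.
- jar: Bystander: brown glass jar with black lid standing on the bench, 54 mm across, 70 mm high. Origin at the centre of its underside.
Not all that is in view belongs to the job. Several things have the shape of the tote; the one meant has the colours described above.

How it is judged:
By the outcome, as a careful person would: the job done as asked, in the order asked, and still so for the second after the job is handed in, with the robot touching nothing.
It also fails if it takes over 48 s, if anything falls off the work surface, if the arm or the gripper's body presses on something with over 40 N, if the wrist force passes 120 N, or if a joint passes its speed limit or range.

## Working session

There is one attempt and no reset: what is moved stays moved. The work goes in short steps, Python scripts to look and compute and a tool call to move; the robot and the scene stay as the last step left them, time stands still between calls to the robot, and variables do not carry over. Pictures are saved under pics/ and viewed, about 8 in all and at most 12, crops included, and the job is handed in when it is done.

Besides the shell and the picture viewer there is one more tool, called after "Emit:" as name(argument=value, ...) on one line, values as JSON. servo_tool: Moves the arm, as the interface text tells. Its arguments: {"type":"object","properties":{"commands":{"type":"array"},"squeeze":{"type":"number"}},"required":["commands"]}

```bash
ls; mkdir -p pics; python3 - <<'E'
from rig import sense, viewer, env
import cv2,numpy as np
s=sense();print({k:np.round(v,3) for k,v in s.items()})
for n in("scene","top"):
    c=viewer.calibration(n);print(n,c)
    p,d=viewer.camera(n);cv2.imwrite(f"pics/{n}0.png",p[:,:,::-1]);np.save(f"pics/{n}0.npy",d)
E
```

```text
pics
{'time_s': np.float64(0.0), 'joint_pos': array([ 1.071,  0.629,  0.038,  1.518, -0.027,  0.996, -0.02 ]), 'joint_vel': array([-0.002, -0.   , -0.   , -0.002,  0.001, -0.001, -0.002]), 'joint_torque': array([-0.0000e+00, -5.6340e+01,  1.2260e+00, -1.9344e+01,  1.1000e-02,
        1.1000e-02, -0.0000e+00]), 'eef_pos': array([ 272.972, -589.214,  230.387]), 'tool_rot': array([-3.066e+00, -6.760e-01,  1.000e-03]), 'ft_force': array([-0.154, -0.734, -0.623]), 'torque': array([-0.034, -0.034,  0.026]), 'width': np.float64(86.011)}
scene {'fx': 480.76482176440004, 'fy': 480.76482176440004, 'cx': 317.8513828320939, 'cy': 236.939234970272, 'rvec': array([ 2.15688722,  1.60622854, -0.4506396 ]), 'tvec': array([-135.74539519, -367.18114914, 1178.27428861])}
top {'fx': 525.572805350389, 'fy': 525.572805350389, 'cx': 330.2848982286022, 'cy': 237.87303148590257, 'rvec': array([ 2.19512458, -2.13847976,  0.14211863]), 'tvec': array([-56.29537945, 537.62503248, 950.87586101])}
```

View pics/scene0.png

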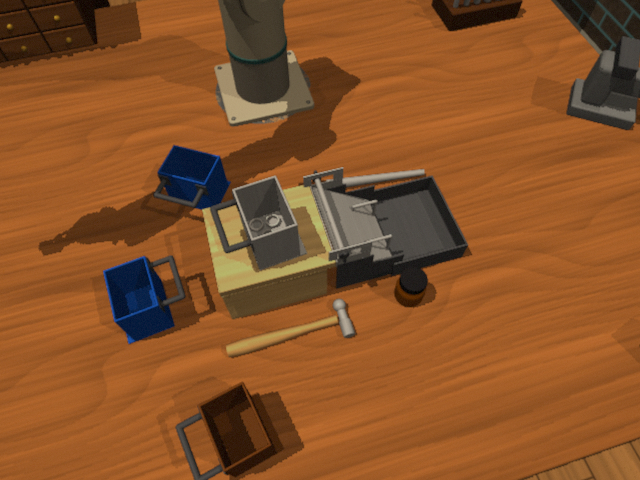

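View pics/top0.png

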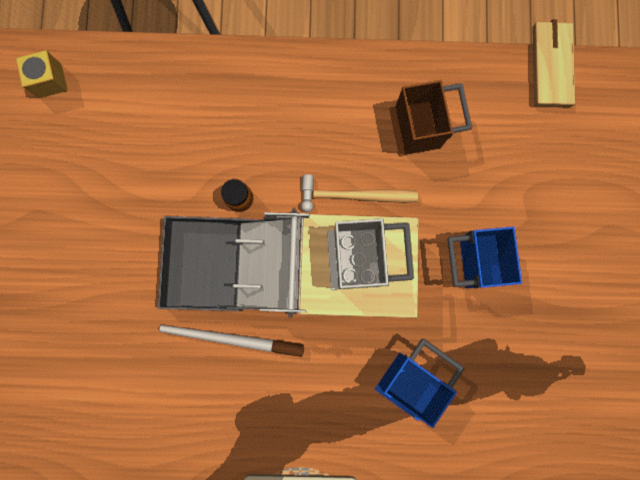

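The scene image shows the grey box on the plywood deck at (268,220), with its handle to the left. The top view shows the deck at x 300–418, y 215–317, the handle bar at about (408,252), the rail at about col 293 and the tray on the left. The blue and brown boxes are decoys.

```bash
cat > h.py <<'E'
import numpy as np,cv2
from rig import sense,viewer,env
def RT(c): return cv2.Rodrigues(np.array(c["rvec"]))[0],np.array(c["tvec"])
def cloud(name,d):
    c=viewer.calibration(name);R,t=RT(c);v,u=np.mgrid[:480,:640]
    P=np.stack([(u-c["cx"])/c["fx"]*d,(v-c["cy"])/c["fy"]*d,d],-1)
    return (P-t)@R
def ray(name,u,v,z):
    c=viewer.calibration(name);R,t=RT(c);r=R.T@np.array([(u-c["cx"])/c["fx"],(v-c["cy"])/c["fy"],1]);o=-R.T@t
    return o+r*(z-o[2])/r[2]
def proj(name,P):
    c=viewer.calibration(name);K=np.array([[c["fx"],0,c["cx"]],[0,c["fy"],c["cy"]],[0,0,1]])
    return cv2.projectPoints(np.atleast_2d(P).astype(float),c["rvec"],c["tvec"],K,None)[0][:,0]
E
python3 - <<'E'
from h import *
for n in("top","scene"):
    d=np.load(f"pics/{n}0.npy");im=cv2.imread(f"pics/{n}0.png");W=cloud(n,d)
    hsv=cv2.cvtColor(im,cv2.COLOR_BGR2HSV);
    print(n,"valid",(d>0).mean())
    x0,x1,y0,y1=(155,425,205,320) if n=="top" else (200,470,165,320)
    roi=np.zeros(d.shape,bool);roi[y0:y1,x0:x1]=1;roi&=d>0
    wood=roi&(abs(W[...,2]-120)<6)&(hsv[...,1]>60)
    P=W[wood];print("deck z",np.median(P[:,2]),len(P))
    r=cv2.minAreaRect(P[:,:2].astype(np.float32));print("deck",r,np.round(cv2.boxPoints(r),1).tolist())
    g=roi&(hsv[...,1]<60)
    rim=g&(W[...,2]>205)
    P=W[rim];print("z>205",len(P),P[:,2].max() if len(P) else 0);
    r=cv2.minAreaRect(P[:,:2].astype(np.float32));print("rim",r,np.round(cv2.boxPoints(r),1).tolist())
    hb=g&(W[...,2]>185)&(W[...,2]<212)
    hb[:, 395:] if n=="top" else 0
    if n=="top":
        m=hb.copy();m[:,:400]=0;P=W[m];print("handle",len(P),P.mean(0),np.percentile(P,[2,50,98],axis=0).round(1).tolist())
    else:
        m=hb.copy();m[:,228:]=0;P=W[m];print("handle",len(P),P.mean(0),np.percentile(P,[2,50,98],axis=0).round(1).tolist())
for uv in [(418,219),(417,317)]: print(ray("top",*uv,120))
for uv in [(408,226),(408,281)]: print(ray("top",*uv,200))
E
```

```text
top valid 0.9958170572916667
deck z 120.77215225079374 7249
deck ((484.63531494140625, -89.41804504394531), (203.02114868164062, 170.32240295410156), 89.62667846679688) [[398.79998779296875, -190.39999389648438], [569.0999755859375, -191.5], [570.5, 11.5], [400.1000061035156, 12.600000381469727]]
z>205 914 225.40746174730353
rim ((497.5671691894531, -107.59828186035156), (100.53543853759766, 113.36796569824219), 5.320844650268555) [[442.29998779296875, -55.79999923706055], [452.79998779296875, -168.6999969482422], [552.9000244140625, -159.39999389648438], [542.4000244140625, -46.5]]
handle 347 [ 498.47535708 -158.93937687  205.2492211 ] [[458.5, -166.4, 201.9], [496.9, -159.5, 205.3], [543.3, -148.3, 208.7]]
scene valid 0.99599609375
deck z 119.22400851677568 5796
deck ((483.5748291015625, -61.06080627441406), (261.0665588378906, 171.7498779296875), 89.62175750732422) [[396.79998779296875, -191.0], [568.5999755859375, -192.1999969482422], [570.2999877929688, 68.9000015258789], [398.6000061035156, 70.0]]
z>205 954 222.4604020691457
rim ((497.2500915527344, -108.3195571899414), (102.2644271850586, 112.5284194946289), 5.34792947769165) [[441.1000061035156, -57.099998474121094], [451.6000061035156, -169.10000610351562], [553.4000244140625, -159.60000610351562], [542.9000244140625, -47.5]]
handle 302 [ 493.32156316 -159.24291267  203.31759287] [[459.7, -167.3, 199.1], [490.0, -160.4, 203.5], [543.4, -143.0, 206.2]]
[ 565.10699591 -190.5878247   120.        ]
[ 398.93467834 -189.84798328  120.        ]
[ 540.89370439 -160.64626815  200.        ]
[ 455.5398037  -161.32037429  200.        ]
```

```bash
python3 - <<'E'
from h import *
for n in("top","scene"):
    d=np.load(f"pics/{n}0.npy");W=cloud(n,d)
    b=(W[...,0]>410)&(W[...,0]<580)&(W[...,1]>-200)&(W[...,1]<0)
    m=b&(W[...,2]>214); r=cv2.minAreaRect(W[m][:,:2].astype(np.float32)); print(n,"rim",len(W[m]),np.round(W[m][:,2].mean(),1),r)
    m=b&(W[...,2]>190)&(W[...,2]<211)&(W[...,1]<-152); P=W[m]
    vx,vy,x0,y0=cv2.fitLine(P[:,:2].astype(np.float32),cv2.DIST_L2,0,.01,.01).ravel(); print("bar",len(P),P.mean(0).round(1),"yaw",np.degrees(np.arctan(vy/vx)),P[:,0].min(),P[:,0].max(),"ztop",np.percentile(P[:,2],[50,95]))
    m=(W[...,0]>425)&(W[...,0]<545)&(W[...,1]>5)&(W[...,1]<60)&(W[...,2]>130)&(W[...,2]<145)
    P=W[m]; print("rail",len(P),P.mean(0).round(1),np.percentile(P[:,1],[5,50,95]).round(1),"yaw",)
    top=P[P[:,2]>np.percentile(P[:,2],60)];print(top.mean(0).round(1))
E
```

```text
top rim 1887 757.0 ((486.4727783203125, -75.43278503417969), (117.56111907958984, 100.65292358398438), 5.189215660095215)
bar 400 [ 499.1 -160.2  204.9] yaw 3.4970312 458.1472682423084 546.8263154024247 ztop [204.84112204 207.73731867]
rail 439 [484.6  20.9 137.6] [16.5 20.9 25.4] yaw
[488.   21.  139.4]
scene rim 618 218.9 ((494.67364501953125, -88.35980224609375), (103.62931823730469, 73.49095916748047), 5.5544610023498535)
bar 365 [ 500.9 -161.   203. ] yaw 2.93258 455.79573209381726 546.1209584576219 ztop [203.11986447 205.33109593]
rail 343 [486.8  19.5 136.2] [15.4 19.3 24.3] yaw
[486.6  19.6 137.8]
```

Emit:
servo_tool(commands=[{"dz": -20, "rz": 8, "fingers": 0.3}, {"dz": -20, "rz": 16, "fingers": 0.3}, {"dz": -20, "rz": 19.5, "fingers": 0.3}, {"dz": -20, "rz": 19.5, "fingers": 0.3}], squeeze=40)

```text
validation failed for argument at $.co...
```

Emit:
servo_tool(commands=[{"dx": 0, "dy": 0, "dz": -20, "rx": 0, "ry": 0, "rz": 8, "fingers": 0.3}, {"dx": 0, "dy": 0, "dz": -20, "rx": 0, "ry": 0, "rz": 16, "fingers": 0.3}, {"dx": 0, "dy": 0, "dz": -20, "rx": 0, "ry": 0, "rz": 19.5, "fingers": 0.3}, {"dx": 0, "dy": 0, "dz": -20, "rx": 0, "ry": 0, "rz": 19.5, "fingers": 0.3}], squeeze=40)

```text
time_s: 0.5
eef_pos: [273.2, -589.5, 250.9]
tool_rot: [-3.137, -0.147, 0.001]
ft_force: [-0.4, -0.1, -0.0]
width: 30.2
```

Emit:
servo_tool(commands=[{"dx": 30, "dy": -45, "dz": 0, "rx": 0, "ry": 0, "rz": 0, "fingers": 0.3}, {"dx": 60, "dy": -90, "dz": 0, "rx": 0, "ry": 0, "rz": 0, "fingers": 0.3}, {"dx": 90, "dy": -135, "dz": 0, "rx": 0, "ry": 0, "rz": 0, "fingers": 0.3}, {"dx": 120, "dy": -180, "dz": 0, "rx": 0, "ry": 0, "rz": 0, "fingers": 0.3}, {"dx": 147, "dy": -222, "dz": 0, "rx": 0, "ry": 0, "rz": 0, "fingers": 0.3}, {"dx": 174, "dy": -264, "dz": 0, "rx": 0, "ry": 0, "rz": 0, "fingers": 0.3}, {"dx": 200, "dy": -304, "dz": 0, "rx": 0, "ry": 0, "rz": 0, "fingers": 0.3}, {"dx": 226, "dy": -343, "dz": 0, "rx": 0, "ry": 0, "rz": 0, "fingers": 0.3}, {"dx": 250, "dy": -380, "dz": 0, "rx": 0, "ry": 0, "rz": 0, "fingers": 0.3}, {"dx": 267.5, "dy": -405, "dz": 0, "rx": 0, "ry": 0, "rz": 0, "fingers": 0.3}])

```text
time_s: 1.5
eef_pos: [503.0, -157.6, 251.2]
tool_rot: [-3.136, -0.155, -0.0]
ft_force: [0.1, 0.2, -0.7]
width: 29.9
```

Emit:
servo_tool(commands=[{"dx": 0, "dy": 0, "dz": 0, "rx": 0, "ry": 0, "rz": 0, "fingers": 0.3}, {"dx": 0, "dy": 0, "dz": 0, "rx": 0, "ry": 0, "rz": 0, "fingers": 0.3}])

```text
time_s: 1.7
eef_pos: [501.8, -160.9, 251.0]
tool_rot: [3.138, 0.152, -0.001]
ft_force: [0.2, -1.1, -0.2]
width: 29.6
```

```bash
python3 - <<'E'
from h import *
c=viewer.calibration("wrist");print(c)
p,d=viewer.camera("wrist");cv2.imwrite("pics/w1.png",p[:,:,::-1]);np.save("pics/w1.npy",d)
p,d=viewer.camera("scene");cv2.imwrite("pics/s1.png",cv2.resize(p[120:320,130:450,::-1],None,fx=2,fy=2))
s=sense();print(s["eef_pos"],s["tool_rot"],s["joint_pos"])
E
```

```text
{'fx': 371.64829954431775, 'fy': 371.64829954431775, 'cx': 320.40448362553286, 'cy': 236.7347200284579, 'rvec': array([-2.13961122,  1.94282257,  0.31115306]), 'tvec': array([-208.12502551,  411.43818083,  550.19151373])}
[ 500.98875081 -162.95589023  251.15177532] [ 3.13755136e+00  1.44996139e-01 -1.38272752e-03] [ 0.19259274  0.42950829  0.09717456  1.83675193 -0.05129443  0.87837855
 -1.16465875]
```

View pics/w1.png

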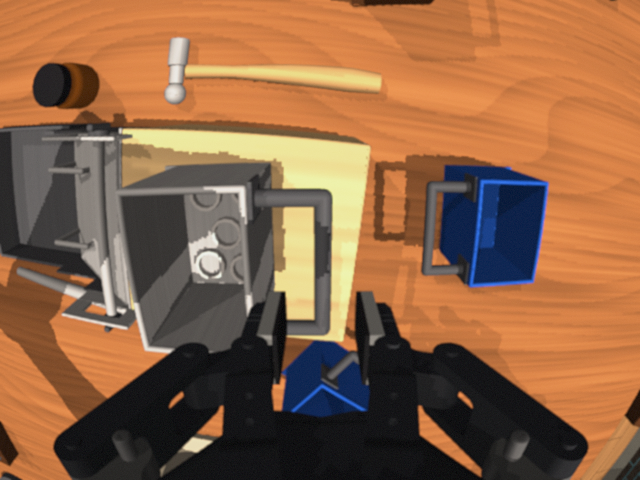

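The wrist view shows the bar at about col 323, running from row 195 to 330 and lying between the fingers (inner faces at about cols 283 and 360). I'll check this with rays.

```bash
cat >> h.py <<'E'
def wray(c,u,v,z):
    R,t=RT(c);x,y=u-c["cx"],v-c["cy"];r=np.hypot(x,y);a=r/c["fx"]
    q=R.T@np.array([x/r*np.sin(a),y/r*np.sin(a),np.cos(a)]);o=-R.T@t
    return o+q*(z-o[2])/q[2]
E
python3 - <<'E'
from h import *
c=viewer.calibration("wrist")
for uv in [(324,198),(321,326),(324,262)]: print(wray(c,*uv,200).round(1))
E
```

```text
[ 537.6 -161.3  200. ]
[ 458.6 -167.   200. ]
[ 501.  -164.8  200. ]
```

Emit:
servo_tool(commands=[{"dx": 0, "dy": 0, "dz": 25, "rx": 0, "ry": 0, "rz": 0, "fingers": 0.3}, {"dx": 0, "dy": 0, "dz": 48, "rx": 0, "ry": 0, "rz": 0, "fingers": 0.3}, {"dx": 0, "dy": 0, "dz": 62, "rx": 0, "ry": 0, "rz": 0, "fingers": 0.3}, {"dx": 0, "dy": 0, "dz": 70, "rx": 0, "ry": 0, "rz": 0, "fingers": 0.3}, {"dx": 0, "dy": 0, "dz": 70, "rx": 0, "ry": 0, "rz": 0, "fingers": 0.3}])

```text
time_s: 2.3
eef_pos: [500.7, -162.7, 180.5]
tool_rot: [-3.138, -0.144, 0.003]
ft_force: [-0.4, -0.4, 0.1]
width: 30.1
```

Emit:
servo_tool(commands=[{"dx": 0, "dy": 0, "dz": 0, "rx": 0, "ry": 0, "rz": 0, "fingers": 0.5}, {"dx": 0, "dy": 0, "dz": 0, "rx": 0, "ry": 0, "rz": 0, "fingers": 0.6}, {"dx": 0, "dy": 0, "dz": 0, "rx": 0, "ry": 0, "rz": 0, "fingers": 0.8}, {"dx": 0, "dy": 0, "dz": 0, "rx": 0, "ry": 0, "rz": 0, "fingers": 1}, {"dx": 0, "dy": 0, "dz": 0, "rx": 0, "ry": 0, "rz": 0, "fingers": 1}], squeeze=40)

```text
time_s: 2.8
eef_pos: [502.3, -162.0, 182.2]
tool_rot: [3.137, 0.147, 0.002]
ft_force: [-1.2, -0.7, 5.1]
width: 8.4
```

Emit:
servo_tool(commands=[{"dx": -0.5, "dy": -2, "dz": 0, "rx": 0, "ry": 0, "rz": 0.3, "fingers": 1}, {"dx": -1.5, "dy": -6, "dz": 0, "rx": 0, "ry": 0, "rz": 0.9, "fingers": 1}, {"dx": -3, "dy": -12, "dz": 0, "rx": 0, "ry": 0, "rz": 1.6, "fingers": 1}, {"dx": -5, "dy": -18, "dz": 0, "rx": 0, "ry": 0, "rz": 2.4, "fingers": 1}, {"dx": -7, "dy": -24, "dz": 0, "rx": 0, "ry": 0, "rz": 3.2, "fingers": 1}, {"dx": -9, "dy": -31, "dz": 0, "rx": 0, "ry": 0, "rz": 4, "fingers": 1}, {"dx": -11, "dy": -38, "dz": 0, "rx": 0, "ry": 0, "rz": 4.8, "fingers": 1}, {"dx": -12, "dy": -44, "dz": 0, "rx": 0, "ry": 0, "rz": 5.4, "fingers": 1}, {"dx": -13, "dy": -48, "dz": 0, "rx": 0, "ry": 0, "rz": 5.7, "fingers": 1}, {"dx": -13, "dy": -48, "dz": 0, "rx": 0, "ry": 0, "rz": 5.7, "fingers": 1}])

```text
time_s: 3.8
eef_pos: [485.4, -115.7, 182.2]
tool_rot: [3.14, -0.01, 0.005]
ft_force: [0.5, -2.9, 6.5]
width: 8.6
```

```bash
python3 - <<'E'
from h import *
s=sense();print(s["eef_pos"],s["tool_rot"],s["ft_force"],s["torque"])
p,d=viewer.camera("scene");cv2.imwrite("pics/s2.png",cv2.resize(p[120:320,130:480,::-1],None,fx=2.2,fy=2.2))
W=cloud("scene",d)
b=(W[...,0]>400)&(W[...,0]<580)&(W[...,1]>-130)&(W[...,1]<40)
m=b&(W[...,2]>214)&(W[...,2]<224); print("rim",m.sum(),cv2.minAreaRect(W[m][:,:2].astype(np.float32)))
E
```

```text
[ 485.39695665 -115.72951481  182.18160003] [ 3.14005647 -0.0102284   0.0045861 ] [ 0.50538859 -2.87145269  6.45756812] [-0.60860245 -0.05597491 -0.00836268]
rim 513 ((485.41534423828125, -66.74371337890625), (122.9631576538086, 102.4616470336914), 89.69624328613281)
```

View pics/s2.png

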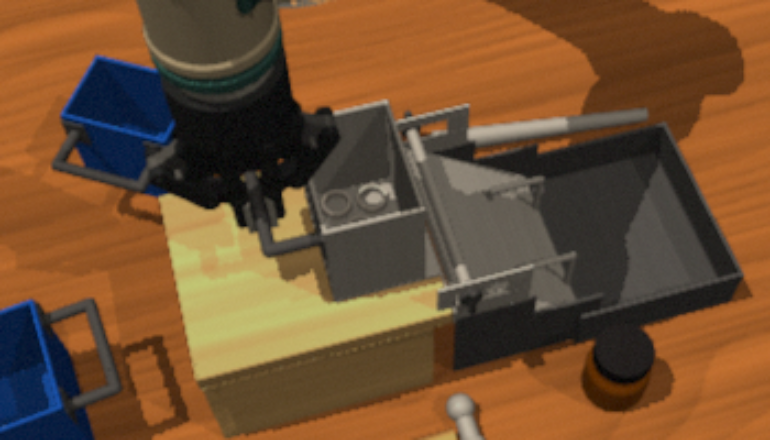

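The image shows the box square to the stand, between the cheeks, with its toe close to the rail at about (435,215) in the crop. Advancing slowly now.

Emit:
servo_tool(commands=[{"dx": 0, "dy": -3, "dz": 0, "rx": 0, "ry": 0, "rz": 0, "fingers": 1}, {"dx": 0, "dy": -6, "dz": 0, "rx": 0, "ry": 0, "rz": 0, "fingers": 1}, {"dx": 0, "dy": -9, "dz": 0, "rx": 0, "ry": 0, "rz": 0, "fingers": 1}, {"dx": 0, "dy": -11, "dz": 0, "rx": 0, "ry": 0, "rz": 0, "fingers": 1}, {"dx": 0, "dy": -12, "dz": 0, "rx": 0, "ry": 0, "rz": 0, "fingers": 1}, {"dx": 0, "dy": -13, "dz": 0, "rx": 0, "ry": 0, "rz": 0, "fingers": 1}, {"dx": 0, "dy": -14, "dz": 0, "rx": 0, "ry": 0, "rz": 0, "fingers": 1}])

```text
time_s: 4.55
eef_pos: [485.4, -103.2, 182.2]
tool_rot: [3.139, -0.012, 0.004]
ft_force: [0.4, -6.3, 6.8]
width: 8.7
```

Emit:
servo_tool(commands=[{"dx": 0, "dy": -0.7, "dz": 0, "rx": 0, "ry": 0, "rz": 0, "fingers": 1}, {"dx": 0, "dy": -1.4, "dz": 0, "rx": 0, "ry": 0, "rz": 0, "fingers": 1}, {"dx": 0, "dy": -2.1, "dz": 0, "rx": 0, "ry": 0, "rz": 0, "fingers": 1}, {"dx": 0, "dy": -2.8, "dz": 0, "rx": 0, "ry": 0, "rz": 0, "fingers": 1}])

```text
time_s: 4.95
eef_pos: [485.4, -100.4, 182.2]
tool_rot: [3.139, -0.012, 0.004]
ft_force: [0.1, -6.8, 5.8]
width: 8.3
```

Emit:
servo_tool(commands=[{"dx": 0, "dy": -0.7, "dz": 0, "rx": 0, "ry": 0, "rz": 0, "fingers": 1}, {"dx": 0, "dy": -1.4, "dz": 0, "rx": 0, "ry": 0, "rz": 0, "fingers": 1}])

```text
time_s: 5.15
eef_pos: [485.4, -99.0, 182.2]
tool_rot: [3.139, -0.012, 0.004]
ft_force: [1.1, -6.4, 5.6]
width: 8.6
```

Emit:
servo_tool(commands=[{"dx": 0, "dy": -0.7, "dz": 0, "rx": 0, "ry": 0, "rz": 0, "fingers": 1}, {"dx": 0, "dy": -1.4, "dz": 0, "rx": 0, "ry": 0, "rz": 0, "fingers": 1}])

```text
time_s: 5.35
eef_pos: [485.3, -97.7, 182.2]
tool_rot: [3.139, -0.012, 0.004]
ft_force: [-0.5, -6.4, 6.0]
width: 8.5
```

Emit:
servo_tool(commands=[{"dx": 0, "dy": -0.7, "dz": 0, "rx": 0, "ry": 0, "rz": 0, "fingers": 1}, {"dx": 0, "dy": -1.4, "dz": 0, "rx": 0, "ry": 0, "rz": 0, "fingers": 1}])

```text
time_s: 5.55
eef_pos: [485.4, -96.2, 182.2]
tool_rot: [3.139, -0.012, 0.004]
ft_force: [0.4, -6.6, 6.8]
width: 8.1
```

Emit:
servo_tool(commands=[{"dx": 0, "dy": -0.7, "dz": 0, "rx": 0, "ry": 0, "rz": 0, "fingers": 1}, {"dx": 0, "dy": -1.4, "dz": 0, "rx": 0, "ry": 0, "rz": 0, "fingers": 1}])

```text
time_s: 5.75
eef_pos: [485.4, -94.9, 182.2]
tool_rot: [3.139, -0.012, 0.004]
ft_force: [-1.3, -6.8, 6.9]
width: 8.9
```

Emit:
servo_tool(commands=[{"dx": 0, "dy": -0.7, "dz": 0, "rx": 0, "ry": 0, "rz": 0, "fingers": 1}, {"dx": 0, "dy": -1.4, "dz": 0, "rx": 0, "ry": 0, "rz": 0, "fingers": 1}])

```text
time_s: 5.95
eef_pos: [485.6, -94.6, 182.2]
tool_rot: [3.137, -0.013, 0.005]
ft_force: [0.8, -9.8, 5.8]
width: 8.2
```

Emit:
servo_tool(commands=[{"dx": 0, "dy": -0.7, "dz": 0, "rx": 0, "ry": 0, "rz": 0, "fingers": 1}, {"dx": 0, "dy": -1.4, "dz": 0, "rx": 0, "ry": 0, "rz": 0, "fingers": 1}])

```text
time_s: 6.15
eef_pos: [485.6, -94.5, 182.3]
tool_rot: [3.136, -0.014, 0.006]
ft_force: [-0.2, -12.7, 6.4]
width: 8.4
```

Contact came at handle y ≈ -94.5, which agrees with the rail position from vision (20.5). I'll press a little firmer.

Emit:
servo_tool(commands=[{"dx": 0, "dy": -0.7, "dz": 0, "rx": 0, "ry": 0, "rz": 0, "fingers": 1}, {"dx": 0, "dy": -1.4, "dz": 0, "rx": 0, "ry": 0, "rz": 0, "fingers": 1}, {"dx": 0, "dy": -2.1, "dz": 0, "rx": 0, "ry": 0, "rz": 0, "fingers": 1}, {"dx": 0, "dy": -2.1, "dz": 0, "rx": 0, "ry": 0, "rz": 0, "fingers": 1}, {"dx": 0, "dy": -2.1, "dz": 0, "rx": 0, "ry": 0, "rz": 0, "fingers": 1}])

```text
time_s: 6.65
eef_pos: [485.7, -94.3, 182.6]
tool_rot: [3.134, -0.016, 0.007]
ft_force: [-0.1, -15.1, 8.1]
width: 8.4
```

```bash
python3 - <<'E'
from h import *
s=sense();print(s["eef_pos"],s["tool_rot"],s["ft_force"],s["torque"])
p,d=viewer.camera("scene");cv2.imwrite("pics/s3.png",cv2.resize(p[150:310,190:450,::-1],None,fx=3,fy=3))
# waypoints: rail centre rel handle
from scipy.spatial.transform import Rotation as Ro
R=Ro.from_rotvec(s["tool_rot"]).as_matrix();print(R.round(4))
r=np.array([-115,71.]);
for th in range(0,136,4):
    t=np.radians(th);p=np.array([r[0]*np.cos(t)+r[1]*np.sin(t),-r[0]*np.sin(t)+r[1]*np.cos(t)])-r
    print(th,p.round(1))
E
```

```text
[485.72661481 -94.27484935 182.63716628] [ 3.13371208 -0.01605862  0.00681421] [ -0.11661606 -15.08049854   8.09295888] [-3.20978096  0.11994422  0.14269756]
[[ 0.9999 -0.0103  0.0043]
 [-0.0102 -0.9999 -0.0079]
 [ 0.0044  0.0078 -1.    ]]
0 [0. 0.]
4 [5.2 7.8]
8 [11.  15.3]
12 [17.3 22.4]
16 [24.  28.9]
20 [31.2 35.1]
24 [38.8 40.6]
28 [46.8 45.7]
32 [55.1 50.2]
36 [63.7 54. ]
40 [72.5 57.3]
44 [81.6 60. ]
48 [90.8 62. ]
52 [100.1  63.3]
56 [109.6  64. ]
60 [119.   64.1]
64 [128.4  63.5]
68 [137.8  62.2]
72 [147.   60.3]
76 [156.1  57.8]
80 [165.   54.6]
84 [173.6  50.8]
88 [181.9  46.4]
92 [190.   41.5]
96 [197.6  35.9]
100 [204.9  29.9]
104 [211.7  23.4]
108 [218.1  16.4]
112 [223.9   9. ]
116 [229.2   1.2]
120 [234.   -6.9]
124 [238.2 -15.4]
128 [241.7 -24.1]
132 [244.7 -33. ]
```

View pics/s3.png

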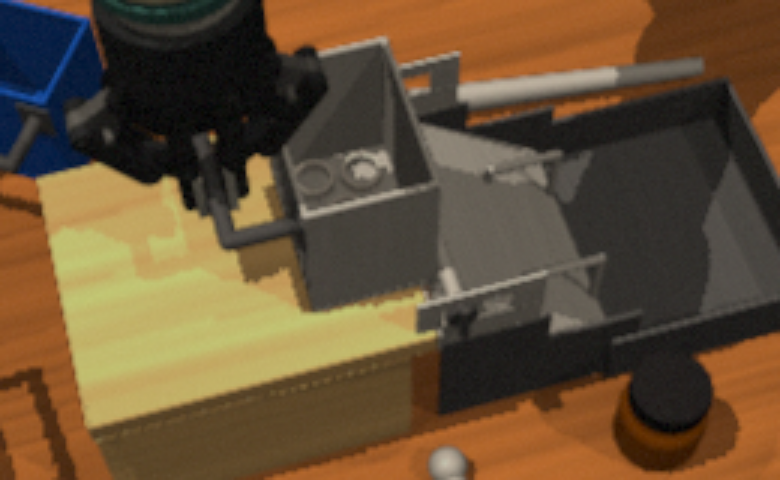

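The image shows the box bearing on the rail, with the toe under it. The deck ends before the rail, so the underside will ride on the deck edge until the box overbalances. I'll compute the handle path with that contact included.

```bash
cat > path.py <<'E'
import numpy as np
def H(th):
    t=np.radians(th);z0=lambda t:11.5*np.sin(t)+13*np.cos(t)
    zc=z0(t) if th<=60 else np.interp(th,[60,100],[z0(np.pi/3),9])
    r=np.array([-115,80-zc]);return np.array([r[0]*np.cos(t)+r[1]*np.sin(t),-r[0]*np.sin(t)+r[1]*np.cos(t)])
if __name__=="__main__":
    for a in np.r_[0:135:2.]:
        y,z=H(a)-H(0); print(int(a),round(y-5.5,1),round(z+3,1),end=" | ")
E
python3 path.py
```

```text
0 -5.5 3.0 | 2 -3.1 6.6 | 4 -0.6 10.1 | 6 2.0 13.5 | 8 4.7 16.9 | 10 7.6 20.2 | 12 10.5 23.4 | 14 13.5 26.5 | 16 16.7 29.5 | 18 19.9 32.5 | 20 23.3 35.3 | 22 26.7 38.1 | 24 30.2 40.7 | 26 33.9 43.3 | 28 37.6 45.7 | 30 41.4 48.1 | 32 45.3 50.3 | 34 49.3 52.4 | 36 53.3 54.3 | 38 57.5 56.2 | 40 61.7 57.9 | 42 66.0 59.5 | 44 70.3 61.0 | 46 74.7 62.3 | 48 79.2 63.5 | 50 83.7 64.5 | 52 88.3 65.4 | 54 92.9 66.1 | 56 97.6 66.7 | 58 102.3 67.1 | 60 107.0 67.4 | 62 111.9 67.5 | 64 116.9 67.5 | 66 121.8 67.4 | 68 126.7 67.0 | 70 131.6 66.4 | 72 136.5 65.7 | 74 141.4 64.8 | 76 146.2 63.7 | 78 151.0 62.4 | 80 155.8 60.9 | 82 160.5 59.3 | 84 165.1 57.5 | 86 169.7 55.5 | 88 174.2 53.3 | 90 178.6 51.0 | 92 183.0 48.5 | 94 187.2 45.8 | 96 191.4 43.0 | 98 195.4 40.1 | 100 199.4 36.9 | 102 202.9 33.7 | 104 206.2 30.4 | 106 209.4 27.0 | 108 212.6 23.4 | 110 215.6 19.8 | 112 218.4 16.0 | 114 221.1 12.2 | 116 223.7 8.2 | 118 226.2 4.2 | 120 228.5 0.1 | 122 230.7 -4.1 | 124 232.7 -8.4 | 126 234.5 -12.7 | 128 236.2 -17.1 | 130 237.8 -21.5 | 132 239.2 -26.0 | 134 240.5 -30.6 |
```

Emit:
servo_tool(commands=[{"dx": 0, "dy": 2, "dz": -4, "rx": 0, "ry": 0, "rz": 0, "fingers": 1}, {"dx": 0, "dy": 1, "dz": -8, "rx": 0, "ry": 0, "rz": 0, "fingers": 1}, {"dx": 0, "dy": -1, "dz": -12, "rx": 0, "ry": 0, "rz": 0, "fingers": 1}, {"dx": 0, "dy": -4, "dz": -16, "rx": 0, "ry": 0, "rz": 0, "fingers": 1}, {"dx": 0, "dy": -7, "dz": -20, "rx": 0, "ry": 0, "rz": 0, "fingers": 1}, {"dx": 0, "dy": -10.5, "dz": -23.4, "rx": 0, "ry": 0, "rz": 0, "fingers": 1}, {"dx": 0, "dy": -13.5, "dz": -26.5, "rx": 0, "ry": 0, "rz": 0, "fingers": 1}, {"dx": 0, "dy": -16.7, "dz": -29.5, "rx": 0, "ry": 0, "rz": 0, "fingers": 1}])

```text
time_s: 7.5
eef_pos: [484.6, -71.0, 211.2]
tool_rot: [3.141, -0.009, 0.0]
ft_force: [2.5, -5.1, -0.2]
width: 8.6
```

Emit:
servo_tool(commands=[{"dx": 0, "dy": -3.2, "dz": -3, "rx": 0, "ry": 0, "rz": 0, "fingers": 1}, {"dx": 0, "dy": -6.6, "dz": -5.8, "rx": 0, "ry": 0, "rz": 0, "fingers": 1}, {"dx": 0, "dy": -10, "dz": -8.6, "rx": 0, "ry": 0, "rz": 0, "fingers": 1}, {"dx": 0, "dy": -13.5, "dz": -11.2, "rx": 0, "ry": 0, "rz": 0, "fingers": 1}, {"dx": 0, "dy": -17.2, "dz": -13.8, "rx": 0, "ry": 0, "rz": 0, "fingers": 1}, {"dx": 0, "dy": -20.9, "dz": -16.2, "rx": 0, "ry": 0, "rz": 0, "fingers": 1}, {"dx": 0, "dy": -24.7, "dz": -18.6, "rx": 0, "ry": 0, "rz": 0, "fingers": 1}, {"dx": 0, "dy": -28.6, "dz": -20.8, "rx": 0, "ry": 0, "rz": 0, "fingers": 1}, {"dx": 0, "dy": -32.6, "dz": -22.9, "rx": 0, "ry": 0, "rz": 0, "fingers": 1}, {"dx": 0, "dy": -36.6, "dz": -24.8, "rx": 0, "ry": 0, "rz": 0, "fingers": 1}])

```text
time_s: 8.5
eef_pos: [484.9, -35.0, 236.4]
tool_rot: [3.14, -0.01, 0.001]
ft_force: [0.9, -6.5, 6.9]
width: 7.9
```

```bash
python3 - <<'E'
from h import *
s=sense();print(s["eef_pos"],s["tool_rot"],s["ft_force"],s["torque"])
p,d=viewer.camera("scene");cv2.imwrite("pics/s4.png",cv2.resize(p[110:310,190:450,::-1],None,fx=2.5,fy=2.5))
E
```

```text
[484.93271673 -35.02121086 236.35819067] [ 3.14036667e+00 -9.70420514e-03  1.01549708e-03] [ 0.93371117 -6.51757011  6.86764402] [-1.56380158 -0.12044773  0.03523114]
```

View pics/s4.png

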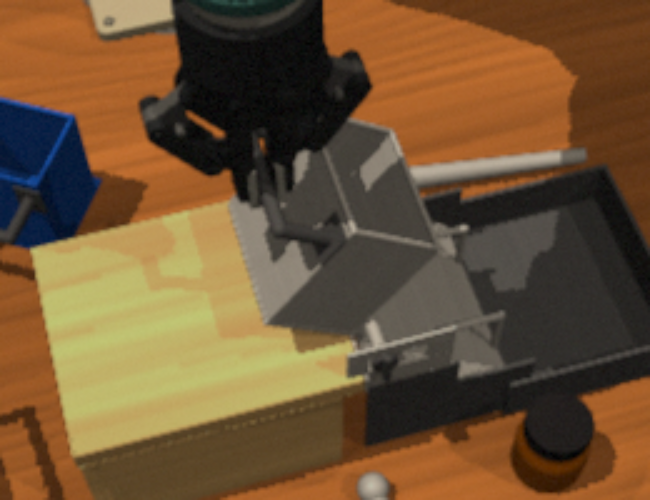

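The image shows the box about 36° over, pivoting at the rail, with fingers clear. Continuing, slightly farther out radially.

Emit:
servo_tool(commands=[{"dx": 0, "dy": -4, "dz": -2.5, "rx": 0, "ry": 0, "rz": 0, "fingers": 1}, {"dx": 0, "dy": -8, "dz": -4.7, "rx": 0, "ry": 0, "rz": 0, "fingers": 1}, {"dx": 0, "dy": -12, "dz": -6.7, "rx": 0, "ry": 0, "rz": 0, "fingers": 1}, {"dx": 0, "dy": -16, "dz": -8.4, "rx": 0, "ry": 0, "rz": 0, "fingers": 1}, {"dx": 0, "dy": -20.4, "dz": -9.8, "rx": 0, "ry": 0, "rz": 0, "fingers": 1}, {"dx": 0, "dy": -25, "dz": -11, "rx": 0, "ry": 0, "rz": 0, "fingers": 1}, {"dx": 0, "dy": -29.4, "dz": -12, "rx": 0, "ry": 0, "rz": 0, "fingers": 1}, {"dx": 0, "dy": -34, "dz": -13, "rx": 0, "ry": 0, "rz": 0, "fingers": 1}, {"dx": 0, "dy": -38.6, "dz": -13.6, "rx": 0, "ry": 0, "rz": 0, "fingers": 1}, {"dx": 0, "dy": -43.3, "dz": -14.2, "rx": 0, "ry": 0, "rz": 0, "fingers": 1}])

```text
time_s: 9.55
eef_pos: [484.9, 9.0, 250.1]
tool_rot: [3.141, -0.01, -0.0]
ft_force: [-0.1, -3.3, 2.4]
width: 8.3
```

Emit:
servo_tool(commands=[{"dx": 0, "dy": -5.5, "dz": -0.4, "rx": 0, "ry": 0, "rz": 0, "fingers": 1}, {"dx": 0, "dy": -11, "dz": -0.5, "rx": 0, "ry": 0, "rz": 0, "fingers": 1}, {"dx": 0, "dy": -17, "dz": -0.3, "rx": 0, "ry": 0, "rz": 0, "fingers": 1}, {"dx": 0, "dy": -23, "dz": 0, "rx": 0, "ry": 0, "rz": 0, "fingers": 1}, {"dx": 0, "dy": -29, "dz": 0.6, "rx": 0, "ry": 0, "rz": 0, "fingers": 1}, {"dx": 0, "dy": -35, "dz": 1.5, "rx": 0, "ry": 0, "rz": 0, "fingers": 1}, {"dx": 0, "dy": -41, "dz": 2.8, "rx": 0, "ry": 0, "rz": 0, "fingers": 1}, {"dx": 0, "dy": -46.8, "dz": 4.2, "rx": 0, "ry": 0, "rz": 0, "fingers": 1}, {"dx": 0, "dy": -52.5, "dz": 5.9, "rx": 0, "ry": 0, "rz": 0, "fingers": 1}, {"dx": 0, "dy": -58, "dz": 7.8, "rx": 0, "ry": 0, "rz": 0, "fingers": 1}])

```text
time_s: 10.55
eef_pos: [485.4, 67.4, 241.7]
tool_rot: [-3.142, 0.01, 0.0]
ft_force: [1.4, -0.6, -0.4]
width: 8.3
```

Emit:
servo_tool(commands=[{"dx": 0, "dy": -5.4, "dz": 2.6, "rx": 0, "ry": 0, "rz": 0, "fingers": 1}, {"dx": 0, "dy": -10.8, "dz": 5, "rx": 0, "ry": 0, "rz": 0, "fingers": 1}, {"dx": 0, "dy": -16.1, "dz": 7.7, "rx": 0, "ry": 0, "rz": 0, "fingers": 1}, {"dx": 0, "dy": -21.3, "dz": 10.6, "rx": 0, "ry": 0, "rz": 0, "fingers": 1}, {"dx": 0, "dy": -26.3, "dz": 13.7, "rx": 0, "ry": 0, "rz": 0, "fingers": 1}, {"dx": 0, "dy": -31.2, "dz": 17, "rx": 0, "ry": 0, "rz": 0, "fingers": 1}, {"dx": 0, "dy": -36, "dz": 20.5, "rx": 0, "ry": 0, "rz": 0, "fingers": 1}, {"dx": 0, "dy": -40.6, "dz": 24.2, "rx": 0, "ry": 0, "rz": 0, "fingers": 1}, {"dx": 0, "dy": -45, "dz": 28.1, "rx": 0, "ry": 0, "rz": 0, "fingers": 1}, {"dx": 0, "dy": -49.2, "dz": 32.2, "rx": 0, "ry": 0, "rz": 0, "fingers": 1}])

```text
time_s: 11.55
eef_pos: [485.7, 116.6, 209.5]
tool_rot: [-3.141, 0.009, 0.0]
ft_force: [-0.5, 0.1, 3.1]
width: 8.5
```

```bash
python3 - <<'E'
from h import *
s=sense();print(s["eef_pos"],s["ft_force"],s["torque"])
p,d=viewer.camera("scene");cv2.imwrite("pics/s5.png",cv2.resize(p[110:310,190:480,::-1],None,fx=2.5,fy=2.5))
E
```

```text
[485.67058571 116.57095561 209.46399041] [-0.46921142  0.10919341  3.07395551] [ 0.46286008  0.08565951 -0.06222182]
```

View pics/s5.png

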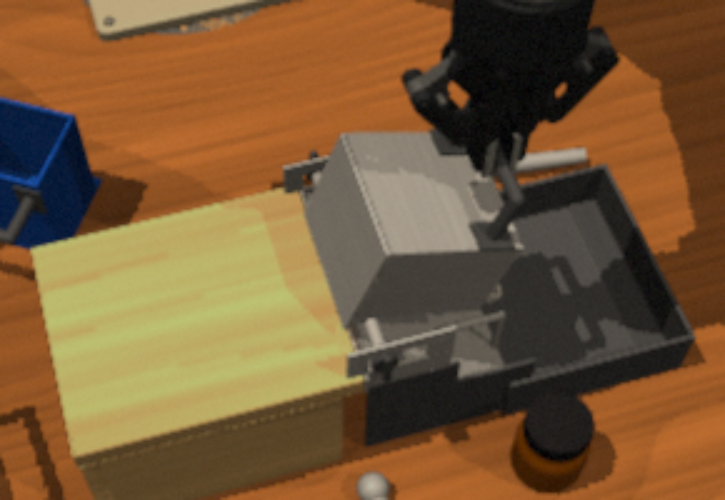

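Emit:
servo_tool(commands=[{"dx": 0, "dy": -3.3, "dz": 3.4, "rx": 0, "ry": 0, "rz": 0, "fingers": 1}, {"dx": 0, "dy": -6.5, "dz": 7, "rx": 0, "ry": 0, "rz": 0, "fingers": 1}, {"dx": 0, "dy": -9.5, "dz": 10.6, "rx": 0, "ry": 0, "rz": 0, "fingers": 1}, {"dx": 0, "dy": -12.4, "dz": 14.3, "rx": 0, "ry": 0, "rz": 0, "fingers": 1}, {"dx": 0, "dy": -15.2, "dz": 18.2, "rx": 0, "ry": 0, "rz": 0, "fingers": 1}, {"dx": 0, "dy": -17.8, "dz": 22.1, "rx": 0, "ry": 0, "rz": 0, "fingers": 1}, {"dx": 0, "dy": -20.3, "dz": 26.1, "rx": 0, "ry": 0, "rz": 0, "fingers": 1}, {"dx": 0, "dy": -22.6, "dz": 30.2, "rx": 0, "ry": 0, "rz": 0, "fingers": 1}, {"dx": 0, "dy": -24.8, "dz": 34.4, "rx": 0, "ry": 0, "rz": 0, "fingers": 1}, {"dx": 0, "dy": -26.9, "dz": 38.7, "rx": 0, "ry": 0, "rz": 0, "fingers": 1}])

```text
time_s: 12.6
eef_pos: [486.0, 143.3, 170.8]
tool_rot: [-3.141, 0.009, -0.0]
ft_force: [-0.2, 0.7, -0.4]
width: 8.3
```

Emit:
servo_tool(commands=[{"dx": 0, "dy": -1, "dz": 2.1, "rx": 0, "ry": 0, "rz": 0, "fingers": 1}, {"dx": 0, "dy": -1.9, "dz": 4.3, "rx": 0, "ry": 0, "rz": 0, "fingers": 1}, {"dx": 0, "dy": -2.8, "dz": 6.5, "rx": 0, "ry": 0, "rz": 0, "fingers": 1}, {"dx": 0, "dy": -3.7, "dz": 8.7, "rx": 0, "ry": 0, "rz": 0, "fingers": 1}, {"dx": 0, "dy": -4.5, "dz": 10.9, "rx": 0, "ry": 0, "rz": 0, "fingers": 1}, {"dx": 0, "dy": -5.3, "dz": 13.1, "rx": 0, "ry": 0, "rz": 0, "fingers": 1}, {"dx": 0, "dy": -6, "dz": 15.4, "rx": 0, "ry": 0, "rz": 0, "fingers": 1}])

```text
time_s: 13.3
eef_pos: [486.7, 150.4, 156.5]
tool_rot: [-3.139, 0.009, -0.003]
ft_force: [-1.8, 5.2, 12.1]
width: 8.2
```

Emit:
servo_tool(commands=[{"dx": 0, "dy": -0.4, "dz": 1.2, "rx": 0, "ry": 0, "rz": 0, "fingers": 1}, {"dx": 0, "dy": -0.8, "dz": 2.4, "rx": 0, "ry": 0, "rz": 0, "fingers": 1}])

```text
time_s: 13.5
eef_pos: [487.0, 152.3, 154.7]
tool_rot: [-3.138, 0.008, -0.005]
ft_force: [-2.5, 5.7, 11.3]
width: 8.3
```

```bash
python3 - <<'E'
from h import *
s=sense();print(s["eef_pos"],s["ft_force"],s["torque"])
p,d=viewer.camera("scene");a=cv2.resize(p[110:310,230:480,::-1],None,fx=2.4,fy=2.4);cv2.imwrite("pics/s6.png",a)
E
```

```text
[486.98223669 152.34217505 154.72565281] [-2.45322177  5.68320963 11.27420796] [ 1.29153766  0.40920376 -0.01225151]
```

View pics/s6.png

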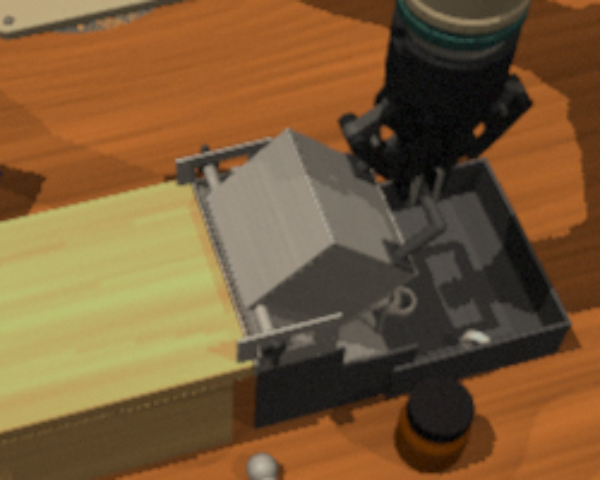

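The box is near its rest angle with the toe behind the rail. One blank is in the tray at (475,340) and one is at the mouth/lip at (400,300). I'll relax the push, wait for the blanks, then look again before letting go.

Emit:
servo_tool(commands=[{"dx": 0, "dy": 1, "dz": -1, "rx": 0, "ry": 0, "rz": 0, "fingers": 1}, {"dx": 0, "dy": 2, "dz": -2, "rx": 0, "ry": 0, "rz": 0, "fingers": 1}, {"dx": 0, "dy": 2, "dz": -3, "rx": 0, "ry": 0, "rz": 0, "fingers": 1}, {"dx": 0, "dy": 2, "dz": -3, "rx": 0, "ry": 0, "rz": 0, "fingers": 1}, {"dx": 0, "dy": 2, "dz": -3, "rx": 0, "ry": 0, "rz": 0, "fingers": 1}], squeeze=20)

```text
time_s: 14.05
eef_pos: [486.7, 149.1, 157.0]
tool_rot: [-3.14, 0.009, -0.003]
ft_force: [-1.1, 3.5, 6.2]
width: 8.1
```

```bash
python3 - <<'E'
from h import *
s=sense();print(s["eef_pos"],s["ft_force"],s["torque"])
p,d=viewer.camera("scene");q,e=viewer.camera("top")
a=cv2.resize(p[160:310,270:470,::-1],(600,450));b=cv2.resize(q[205:320,150:310,::-1],None,fx=1.25,fy=1.25)
c=np.zeros((600,600,3),np.uint8);c[:450]=a;c[456:600,:200]=b;cv2.imwrite("pics/s7.png",c)
W=cloud("scene",d);print("box rear-bottom edge z max",W[...,2][150:300,280:400].max())
E
```

```text
[486.73125039 149.0736039  157.03347562] [-1.14454988  3.50787664  6.22799386] [0.84907534 0.12790651 0.00401671]
box rear-bottom edge z max 829.4248574502716
```

View pics/s7.png

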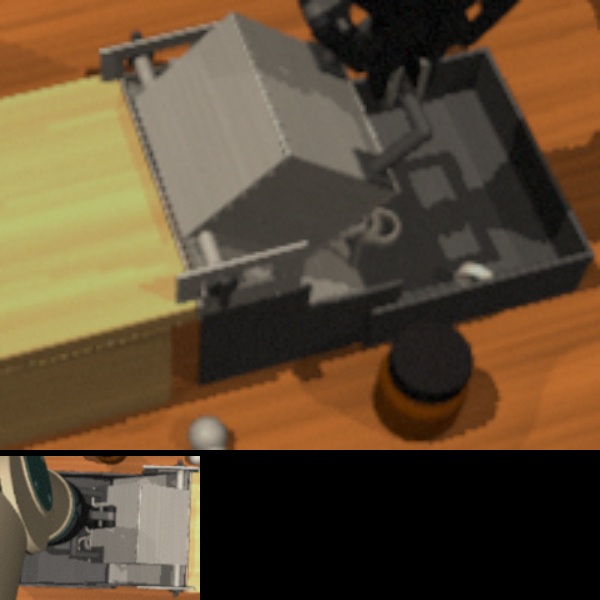

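Emit:
servo_tool(commands=[{"dx": 0, "dy": 0, "dz": 0, "rx": 0, "ry": 0, "rz": 0, "fingers": 0.7}, {"dx": 0, "dy": 0, "dz": 0, "rx": 0, "ry": 0, "rz": 0, "fingers": 0.5}, {"dx": 0, "dy": 0, "dz": 0, "rx": 0, "ry": 0, "rz": 0, "fingers": 0.4}, {"dx": 0, "dy": 0, "dz": 0, "rx": 0, "ry": 0, "rz": 0, "fingers": 0.4}, {"dx": 0, "dy": 0, "dz": -6, "rx": 0, "ry": 0, "rz": 0, "fingers": 0.4}])

```text
time_s: 14.65
eef_pos: [485.3, 147.3, 161.8]
tool_rot: [3.141, -0.01, -0.003]
ft_force: [-0.2, -1.4, 0.1]
width: 25.3
```

Emit:
servo_tool(commands=[{"dx": 0, "dy": 0, "dz": -15, "rx": 0, "ry": 0, "rz": 0, "fingers": 0.4}, {"dx": 0, "dy": 0, "dz": -40, "rx": 0, "ry": 0, "rz": 0, "fingers": 0.4}, {"dx": 0, "dy": -20, "dz": -80, "rx": 0, "ry": 0, "rz": 0, "fingers": 0.4}, {"dx": -10, "dy": -60, "dz": -110, "rx": 0, "ry": 0, "rz": 0, "fingers": 0.4}, {"dx": -20, "dy": -105, "dz": -120, "rx": 0, "ry": 0, "rz": 0, "fingers": 0.4}, {"dx": -20, "dy": -150, "dz": -120, "rx": 0, "ry": 0, "rz": 0, "fingers": 0.4}, {"dx": -20, "dy": -195, "dz": -120, "rx": 0, "ry": 0, "rz": 0, "fingers": 0.4}, {"dx": -20, "dy": -240, "dz": -120, "rx": 0, "ry": 0, "rz": 0, "fingers": 0.4}, {"dx": -20, "dy": -260, "dz": -120, "rx": 0, "ry": 0, "rz": 0, "fingers": 0.4}, {"dx": -20, "dy": -260, "dz": -120, "rx": 0, "ry": 0, "rz": 0, "fingers": 0.4}])

```text
time_s: 15.65
eef_pos: [465.8, 412.1, 282.0]
tool_rot: [-3.14, 0.001, 0.001]
ft_force: [-0.1, -0.5, 0.7]
width: 25.6
```

```bash
python3 - <<'E'
from h import *
s=sense();print(s["time_s"],s["eef_pos"],s["ft_force"])
p,d=viewer.camera("scene");q,e=viewer.camera("top");np.save("pics/s8.npy",d);np.save("pics/t8.npy",e)
cv2.imwrite("pics/s8f.png",p[:,:,::-1]);cv2.imwrite("pics/t8f.png",q[:,:,::-1])
a=cv2.resize(p[160:310,270:470,::-1],(400,300));b=cv2.resize(q[205:325,150:310,::-1],(400,300))
w,_=viewer.camera("wrist");cv2.imwrite("pics/s8.png",np.vstack([np.hstack([a,b]),np.hstack([cv2.resize(w[:,:,::-1],(400,300)),np.zeros((300,400,3),np.uint8)])]))
E
```

```text
15.65 [465.81324866 412.06653777 281.97600537] [-0.06224684 -0.5191502   0.68493743]
```

View pics/s8.png

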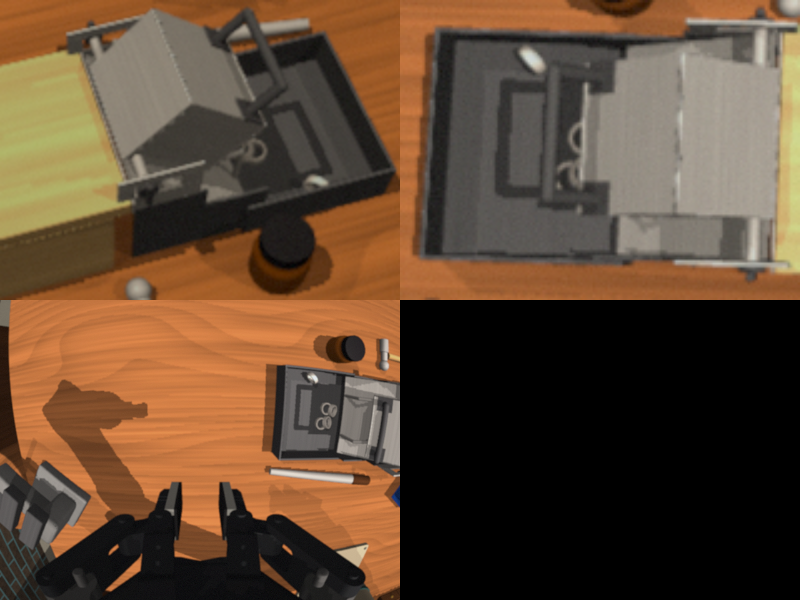

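Released. The box stays tipped, with its toe at the rail. The wrist inset shows about five rings in the tray: one at (312,378) and a cluster at about (325,415). I'll move nearer and zoom to count them.

Emit:
servo_tool(commands=[{"dx": 0, "dy": 20, "dz": 10, "rx": 0, "ry": 0, "rz": 0, "fingers": 0.4}, {"dx": 0, "dy": 50, "dz": 30, "rx": 0, "ry": 0, "rz": 0, "fingers": 0.4}, {"dx": 0, "dy": 70, "dz": 40, "rx": 0, "ry": 0, "rz": 0, "fingers": 0.4}, {"dx": 0, "dy": 70, "dz": 40, "rx": 0, "ry": 0, "rz": 0, "fingers": 0.4}, {"dx": 0, "dy": 70, "dz": 40, "rx": 0, "ry": 0, "rz": 0, "fingers": 0.4}])

```text
time_s: 16.3
eef_pos: [467.8, 336.6, 243.0]
tool_rot: [-3.141, 0.014, -0.001]
ft_force: [-0.4, -0.2, 0.9]
width: 26.0
```

```bash
python3 - <<'E'
from h import *
c=viewer.calibration("wrist");R,t=RT(c);o=-R.T@t;print("cam",o)
w,_=viewer.camera("wrist")
def wp(P):
    q=R@np.array(P)+t;a=np.arctan2(np.hypot(q[0],q[1]),q[2]);r=c["fx"]*a;n=q[:2]/np.hypot(*q[:2]);return c["cx"]+r*n[0],c["cy"]+r*n[1]
k=np.array([wp(P) for P in [(400,110,40),(575,110,40),(400,265,6),(575,265,6),(486,110,120)]]);print(k.round())
x0,y0=np.maximum(k.min(0)-8,0).astype(int);x1,y1=np.minimum(k.max(0)+8,[640,480]).astype(int)
a=w[y0:y1,x0:x1,::-1];f=min(780/a.shape[1],580/a.shape[0]);a=cv2.resize(a,None,fx=f,fy=f,interpolation=cv2.INTER_CUBIC);print(x0,y0,f)
cv2.imwrite("pics/s9.png",np.clip(a.astype(float)*1.5,0,255).astype(np.uint8))
E
```

```text
cam [546.26951258 336.00309958 386.22427824]
[[523. 263.]
 [540. 104.]
 [386. 255.]
 [390.  92.]
 [579. 205.]]
377 84 3.118279569892473
```

View pics/s9.png

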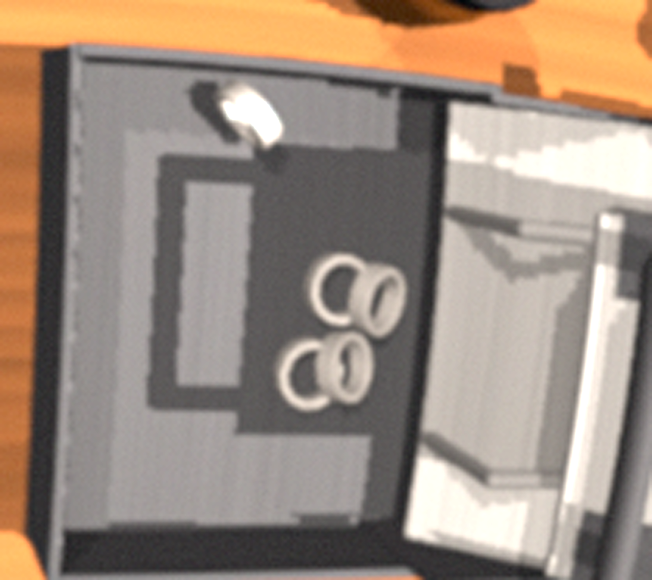

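All five blanks are in the tray: one at (250,115) and four between (300,375) and (380,295). Last, I'll check the box's attitude from depth, then hand in.

```bash
python3 - <<'E'
from h import *
p,e=viewer.camera("top");W=cloud("top",e)
P=W[(abs(W[...,0]-486)<35)&(W[...,1]>0)&(W[...,1]<70)&(W[...,2]>140)&(W[...,2]<235)&(e>0)]
k=P[:,1]<P[P[:,2].argmax(),1]-4
a=np.polyfit(P[k,1],P[k,2],1);print("underside slope deg",np.degrees(np.arctan(a[0])),"tip",180-np.degrees(np.arctan(a[0])),len(P[k]))
print("apex",P[P[:,2].argmax()].round(1),"lowest",P[P[:,1].argmin()].round(1))
n=np.array([-a[0],1])/np.hypot(a[0],1);print("rail axis to underside plane (9 = toe seated)",(a[1]+a[0]*20.5-133)/np.hypot(a[0],1))
s=sense();print(s["time_s"],s["eef_pos"]);env.close_job()
E
```

```text
underside slope deg 47.03030936261947 tip 132.96969063738052 1453
apex [519.1  63.8 200.7] lowest [507.8   8.8 140.4]
rail axis to underside plane (9 = toe seated) 12.21058577081752
16.4 [467.55947736 338.63086838 243.2162354 ]
the job is handed in; nothing more can be done
```

The box is emptied into the tray and the job was handed in at 16.4 s.

- **Slide:** I squared the box on the deck and slid it slowly until it met the rail. Contact came at handle y ≈ -94.5 mm, which matched the rail position seen by the cameras. I then pressed to about 15 N.
- **Tip:** I swung the box over on the rail by its handle, let it down on the hoops and released it. The force on the arm stayed at about 15 N or less in the readings, and I backed off before opening the fingers.
- **Last checks:** The wrist picture shows all five blanks in the tray. The box lies at about 133°, against 132° expected. The arm is clear, and I did not go near the hammer, mandrel or jar.
- **Disagreement:** The rail axis measured about 12 mm from the box's underside plane, where 9 mm would mean the toe fully seated. That suggests about 3 mm of play at the toe, or error in the roughly 2 mm camera calibration. The toe is still behind the rail in the last pictures.

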